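Gauge a moulded sleeve and sort it

ROBOT

A 6-joint arm with a two-finger parallel gripper is mounted at the origin on the work surface. World frame = base frame: x ahead of the robot, y to its left, z up, the work surface at z = 0. Lengths are in m, angles in rad, forces in N, time in s.
With the tool pointing down it reaches from about 0.3 to 0.775 m from the base axis. Payload 14.6 kg.
Tool frame: the origin (TCP) lies midway between the tips of the shut fingers; the grasp point (between the pads) lies 19 mm behind it (tcp_to_grasp is the distance from the TCP to the grasp point, in m); z points along the fingers, y is the line along which they close (so a half turn about z gives the same grasp; the last joint's range is limited). The gripper opens to 94 mm and grips with 3 to 60 N. Pads are 16 mm wide; open, the fingers measure 119 mm over their backs; the gripper's body (75 mm by 177 mm) begins 78 mm behind the grasp point.
Start: joints at [1.203, 0.3, 1.521, -0, 1.321, -0.067], TCP at [0.163, 0.525, 0.205] pointing down, gripper open.
Joint ranges: [-3.03, 3.03], [-0.79, 2.21], [0.23, 2.52], [-1.04, 4.18], [0, 3.07], [-2.55, 2.55]. Speed limits (rad/s): [2.22, 2.22, 2.57, 3.14, 3.14, 3.14].

INTERFACE

Orientations are given as [roll, pitch, yaw] about the fixed x, y, z axes, in that order (R = Rz(yaw) Ry(pitch) Rx(roll)).
In Python, from station import * gives the robot as it stands.
- The arm moves only by the tool send_rows, never from a script. Its argument "motion" is a list of rows, each a list of 3 entries, a list of its own where there are three numbers: the shift along the tool's x, y, z in units of 0.03 m (1.0 is 0.03 m), then the turn, a rotation vector about the tool's x, y, z in units of 0.12 rad (1.0 is 0.12 rad), then the opening, from -1 (shut) to 1 (fully open). In form: [[[x, y, z], [rx, ry, rz], grip], ...]. A call has 1 to 12 rows; each row shifts and turns the commanded pose from where the row before left it, along the tool's axes as they then stand; what a row does not reach is not made up. A row lasts 1/10 s, in which the tool goes at most 50 mm and 8.59 degrees, less where a joint would pass 70% of its speed; a pose out of reach is approached as far as the arm can. A call with a number of a shift or a turn outside -1 to 1 is refused whole. A call with a gripper value outside its range is refused whole. The fingers move at their own pace and stop on an object; "squeeze" is the grip in N (left out, the last holds). Time passes only in rows, so rows that do not move let the fingers close. It gives the time, the measured TCP pose, the force, the opening and the grip force at its end, in the units of the state.
- get_obs(): the state, without advancing time (a new reading comes with each control period).
- camera(name): name is "scene" or "top" or "wrist"; returns a dict with "pixels" (384x512x3 uint8, red, green, blue), "depth" (384x512 float32, m along the optical axis (not along the pixel's ray), 0 where there is no reading), "fx", "fy", "cx", "cy" (pixels), "rvec" (rotation vector, rad) and "tvec" (3), from world to camera coordinates, as OpenCV has them. Camera axes: x right, y down, z forward; pixel columns grow to the right and rows downward; lengths in m; the calibration is good to about 2 mm. A picture is of the moment at which its call begins.
- hand_in(): hands the job in; it is judged then, once.
The state is a dict: "time_s": time; "qpos": joint angles; "joint_vel": joint speeds; "tau": joint torques, N m; "ee_pos": TCP position; "eef_rot": TCP orientation; "force": force on the tool from outside, world axes, zero at the start; "moment": the same for the moment, N m; "grip_width": finger opening in m; "grip_force": force on a finger pad.
Only numpy, scipy, OpenCV 4.12 (cv2) and the standard library are available. Lean on these libraries where they do the work, as an engineer would, in place of code of your own. Each camera call takes 0.05 s, during which the arm holds its last target. There are 200 camera calls.

TASK

Take the sleeve from the carton cell with the orange tab and try it on the steel gauge pin: lower it gently as far as it will go, without dropping it, and let go so that it sits there freely. If it goes fully home onto the blue base plate, stand it upright in the green tray; if it stops high on the pin, stand it upright in the red tray. In the carton only its wall can be pinched, so before gauging stand it on the bare table, let go and take it again round the outside; leave the other sleeve in its cell and everything else where it is.

Things in the scene. Friction and masses are not known exactly. Their poses are not given: they have to be found in the camera images.
- sleeve_a: Milky-white plastic sleeve: open straight tube 105 mm tall, 62 mm outside, 46 mm bore, wall 8 mm, 0.14 kg, upright in a carton cell at the start. Origin: centre of its lower end, z up its axis. One of the two sleeves is clean inside, the other has a web of moulding flash (26 mm hole) halfway up its bore, underside 48.5 mm above the lower end; which is in which cell varies.
- sleeve_b: Another milky-white plastic sleeve: open straight tube 105 mm tall, 62 mm outside, 46 mm bore, wall 8 mm, 0.14 kg, upright in a carton cell at the start. Origin: centre of its lower end, z up its axis. One of the two sleeves is clean inside, the other has a web of moulding flash (26 mm hole) halfway up its bore, underside 48.5 mm above the lower end; which is in which cell varies.
- carton: Brown card picking carton, fixed: two 72 x 72 mm cells side by side in y, walls 8 mm thick and 108 mm high at the sides, between and at the back (+x), floor 6 mm; the front (-x) is cut down to a lip 30 mm high, 36 to 41 mm from the cell centres. Origin: midway between the cells, at the underside; x points to the back.
- cell_next (a point): Centre of the floor (6 mm above the table) of the carton cell marked by an orange tab (a clip folded over its back wall, and a patch on its lip), the cell on the carton's -y side: the sleeve to be tested stands here.
- cell_hold (a point): Centre of the floor of the other carton cell (+y side, no tab): the sleeve standing here stays.
- gauge: Fixed fit gauge: blue base plate 130 (x) x 100 (y) x 12 mm with an upright steel pin in its middle, 40 mm in diameter, 125 mm long above the plate, its top edge chamfered 3 mm. Origin: centre of the plate's underside; z up along the pin.
- gauge_home (a point): Foot of the pin, on its axis, at the plate's upper face (12 mm above the table): the lower end of a sleeve that is fully home is here; a sleeve with flash stops about 76 mm higher.
- gauge_tip (a point): Centre of the pin's flat top, 137 mm above the table.
- green_tray: Green plastic tray, 126 x 126 mm outside, walls 4 mm thick and 35 mm high, floor about 4 mm thick, fixed. Origin: centre of its underside (for sleeves that fit). It and the red tray may change places.
- red_tray: Red plastic tray, 126 x 126 mm outside, walls 4 mm thick and 35 mm high, floor about 4 mm thick, fixed. Origin: centre of its underside (for sleeves that do not fit).
- spray_bottle: Blue plastic bottle with a white cap, 60 mm in diameter, 130 mm tall, standing; a bystander. Origin: centre of its underside.
- tape_reel: White paper tape reel lying flat, 110 mm outside, 76 mm inside diameter, 25 mm high; a bystander. Origin: centre of its underside.
- brush: Hand brush lying on the table; a bystander. Origin: underside, near its middle; it lies along its x.

How it is judged:
On the way, in this order (a step that is already met when the one before it is completed fails the run):
1. the sleeve stands upright on the bare table outside the carton, let go of (((horizontal distance between sleeve_a and cell_next above 0.06 m and horizontal distance between sleeve_a and cell_hold above 0.06 m and height (world z) of sleeve_a below 0.004 m and angle between sleeve_a's own z axis and vertical below 0.1 rad and linear speed of sleeve_a below 0.03 m/s and contact force between the fingers and sleeve_a below 0.1 N) or (horizontal distance between sleeve_b and cell_next above 0.06 m and horizontal distance between sleeve_b and cell_hold above 0.06 m and height (world z) of sleeve_b below 0.004 m and angle between sleeve_b's own z axis and vertical below 0.1 rad and linear speed of sleeve_b below 0.03 m/s and contact force between the fingers and sleeve_b below 0.1 N))), for 0.1 s.
2. the sleeve sits on the gauge pin as far down as it goes, let go of and at rest (((horizontal distance between sleeve_a and gauge_home below 0.007 m and z of sleeve_a in the frame of gauge_home between -0.004 and 0.004 m and angle between sleeve_a's own z axis and vertical below 0.15 rad and linear speed of sleeve_a below 0.03 m/s and contact force between the fingers and sleeve_a below 0.1 N) or (horizontal distance between sleeve_b and gauge_home below 0.007 m and z of sleeve_b in the frame of gauge_home between 0.07 and 0.082 m and angle between sleeve_b's own z axis and vertical below 0.15 rad and linear speed of sleeve_b below 0.03 m/s and contact force between the fingers and sleeve_b below 0.1 N))), for 0.2 s.
At the end, for the whole second after the job is handed in: The tested sleeve stands upright (0.1 rad), at rest on the floor of its tray, centre within 45 mm of the tray's: green if it went fully home on the gauge, red if it stopped high. The other sleeve stands upright within 20 mm of the centre of its own cell (no tab) (((horizontal distance between sleeve_a and green_tray below 0.045 m and z of sleeve_a in the frame of green_tray below 0.012 m and angle between each of sleeve_a, sleeve_b's own z axis and vertical below 0.1 rad and linear speed of sleeve_a below 0.02 m/s and horizontal distance between sleeve_b and cell_hold below 0.02 m) or (horizontal distance between sleeve_b and red_tray below 0.045 m and z of sleeve_b in the frame of red_tray below 0.012 m and angle between each of sleeve_b, sleeve_a's own z axis and vertical below 0.1 rad and linear speed of sleeve_b below 0.02 m/s and horizontal distance between sleeve_a and cell_hold below 0.02 m))); the robot touches nothing.
It fails at once if the sleeve is dropped down the pin (falls free, faster than 0.5 m/s) ((horizontal distance between sleeve_a and gauge_home below 0.012 m and z of sleeve_a in the frame of gauge_home between -0.01 and 0.14 m and linear speed of sleeve_a above 0.5 m/s and contact force between the fingers and sleeve_a below 0.1 N) or (horizontal distance between sleeve_b and gauge_home below 0.012 m and z of sleeve_b in the frame of gauge_home between -0.01 and 0.14 m and linear speed of sleeve_b above 0.5 m/s and contact force between the fingers and sleeve_b below 0.1 N)).
It fails at once if both sleeves are moved (the other one shifted by more than 25 mm) (distance of each of sleeve_a, sleeve_b from where it was at the start of the episode above 0.025 m).
It fails at once if the bottle, the tape reel or the brush is moved by more than 40 mm (distance of any of spray_bottle, tape_reel, brush from where it was at the start of the episode above 0.04 m).
It also fails if it takes over 72 s, if anything falls off the work surface, if the arm or the gripper's body presses on something with over 40 N, if the wrist force passes 120 N, or if a joint passes its speed limit or range.

## Working session

There is one attempt and no reset: what is moved stays moved. The work goes in short steps, Python scripts to look and compute and a tool call to move; the robot and the scene stay as the last step left them, time stands still between calls to the robot, and variables do not carry over. Pictures are saved under pics/ and viewed, at most 13 in all, crops included, and the job is handed in when it is done.

Besides the shell and the picture viewer there is one more tool, called after "Request:" as name([rows], argument=value, ...), one row to a line, values as JSON. send_rows: Moves the arm, as the interface text tells. Its arguments: {"type":"object","properties":{"motion":{"type":"array"},"squeeze":{"type":"number"}},"required":["motion"]}

```bash
mkdir -p pics
cat > h.py <<'E'
from station import *
import numpy as np, cv2
def snap(n):
    c=camera(n); return c
def world(c,u,v,z=None):
    R=cv2.Rodrigues(np.array(c["rvec"],float))[0]; t=np.array(c["tvec"],float).ravel()
    r=R.T@np.array([(u-c["cx"])/c["fx"],(v-c["cy"])/c["fy"],1.]); o=-R.T@t
    s=c["depth"][int(v),int(u)] if z is None else (z-o[2])/r[2]
    return o+s*r
def cloud(c):
    R=cv2.Rodrigues(np.array(c["rvec"],float))[0]; t=np.array(c["tvec"],float).ravel()
    v,u=np.mgrid[:384,:512]; d=c["depth"]
    p=np.stack([(u-c["cx"])/c["fx"]*d,(v-c["cy"])/c["fy"]*d,d],-1)
    return (p-t)@R
E
python3 - <<'E'
from h import *
import pickle
for n in("scene","top"):
    c=camera(n); pickle.dump(c,open(n+'.pkl','wb'))
    cv2.imwrite(f'pics/{n}0.png',cv2.resize(c["pixels"][...,::-1],(800,600),interpolation=cv2.INTER_CUBIC))
print(get_obs())
E
```

```text
{'time_s': 0.1, 'qpos': array([ 1.20338760e+00,  3.00440210e-01,  1.52151830e+00, -1.29450609e-06,
        1.32070153e+00, -6.66201974e-02]), 'joint_vel': array([ 2.30519745e-06, -8.42566264e-04, -2.76320520e-03, -1.28592024e-03,
       -8.90211937e-04,  9.11822504e-04]), 'tau': array([ 2.02644624e-03, -5.32651448e+01, -3.53279972e+01,  7.09747151e-02,
        2.34845770e-02, -6.81008555e-05]), 'ee_pos': array([0.16287891, 0.52508108, 0.20492983]), 'eef_rot': array([-3.14052755e+00, -6.98060940e-05,  2.84080441e+00]), 'force': array([-0.36248751, -0.38308761,  0.2246575 ]), 'moment': array([ 0.00829197,  0.04333802, -0.01361625]), 'grip_force': 0.0, 'grip_width': 0.09374442429258184}
```

View pics/scene0.png

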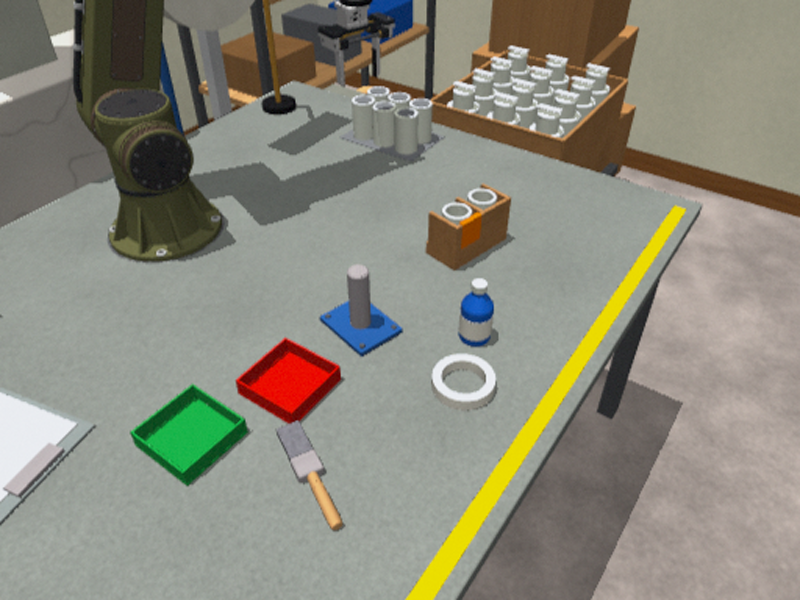

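View pics/top0.png

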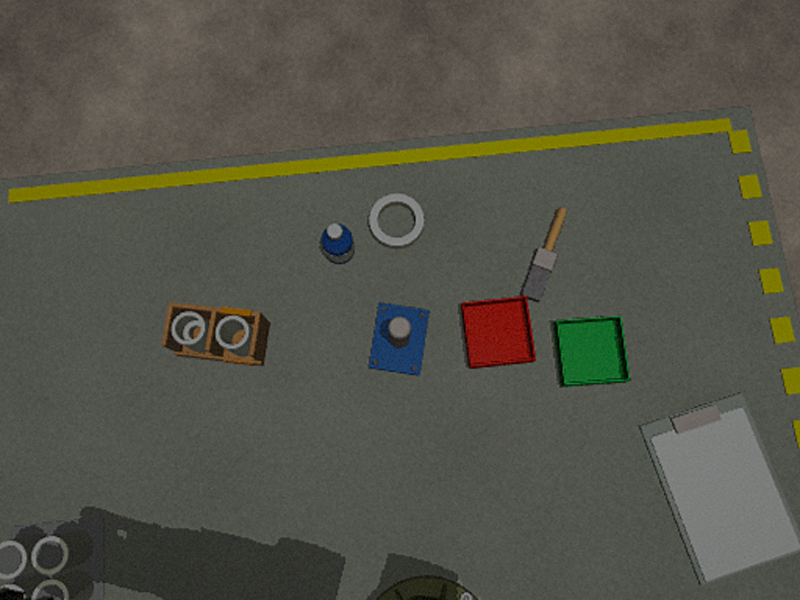

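The scene view shows the carton with the orange tab on the near cell, then the gauge, the red and green trays, the bottle, the reel and the brush. In the top view (800x600) the tabbed sleeve's rim is at about (233,332), the other rim at (188,328), the pin top at (399,328), the red tray at (498,332) and the green tray at (592,351).

Run:
```python
from h import *
import pickle
c=pickle.load(open('top.pkl','rb')); k=1/1.5625
P=cloud(c); px=c["pixels"].astype(int)
for n,u,v,z in[("sleeveT",233,332,.111),("sleeveH",188,328,.111),("pin",399,328,.137),("red",498,332,.035),("green",592,351,.035),("bottle",335,231,.13),("reel",397,220,.025),("brushN",531,297,.01),("brushF",562,210,.02),("table",300,400,0)]:
    print(n,world(c,u*k,v*k,z).round(4),'depth',world(c,u*k,v*k).round(4))
def rng(u,v,r): return (slice(int(v*k-r),int(v*k+r)),slice(int(u*k-r),int(u*k+r)))
def circ(n,u,v,r,z0,z1):
    q=P[rng(u,v,r)].reshape(-1,3); w=px[rng(u,v,r)].reshape(-1,3)
    m=(q[:,2]>z0)&(q[:,2]<z1)
    if 'sl' in n: m&=(w.max(1)-w.min(1)<25)
    q=q[m]; (x,y),R=cv2.minEnclosingCircle(q[:,:2].astype(np.float32)); print(n,len(q),(x,y),R,q.mean(0))
circ("slT",233,332,18,.1,.118); circ("slH",188,328,18,.1,.118); circ("pin",399,328,14,.13,.142)
hsv=cv2.cvtColor(c["pixels"],cv2.COLOR_RGB2HSV)
for n,m in[("red",((hsv[...,0]<4)|(hsv[...,0]>176))&(hsv[...,1]>180)&(P[...,2]>.028)),("green",(abs(hsv[...,0].astype(int)-65)<12)&(hsv[...,1]>180)&(P[...,2]>.028)),("blue",(abs(hsv[...,0].astype(int)-110)<12)&(hsv[...,1]>120)&(P[...,2]<.02)),("carton",(P[...,2]>.098)&(P[...,2]<.118)&(P[...,1]>.2)&(P[...,0]>.3)&(hsv[...,1]>110))]:
    q=P[m&(P[...,0]>.2)]; print(n,len(q),cv2.minAreaRect(q[:,:2].astype(np.float32)),np.median(q[:,2]))
crop=c["pixels"][180:245,95:185,::-1]
cv2.imwrite('pics/c.png',np.hstack([cv2.resize(crop,None,fx=8,fy=8,interpolation=cv2.INTER_CUBIC)]))
w=camera("wrist");cv2.imwrite('pics/w0.png',w["pixels"][...,::-1])
```

```text
sleeveT [0.5873 0.2858 0.111 ] depth [0.6046 0.3041 0.0226]
sleeveH [0.6032 0.366  0.111 ] depth [0.6136 0.3795 0.0609]
pin [ 0.5585 -0.0119  0.137 ] depth [ 0.5584 -0.0119  0.1372]
red [ 0.5488 -0.202   0.035 ] depth [ 0.5533 -0.2068  0.0056]
green [ 0.4936 -0.3751  0.035 ] depth [ 0.4968 -0.3832  0.007 ]
bottle [0.7516 0.0854 0.13  ] depth [0.7515 0.0854 0.1304]
reel [ 0.7959 -0.0341  0.025 ] depth [ 0.8047 -0.0352 -0.0013]
brushN [ 0.6151 -0.2804  0.01  ] depth [ 0.6136 -0.2788  0.0171]
brushF [ 0.7839 -0.3664  0.02  ] depth [ 0.785  -0.3674  0.0167]
table [0.4632 0.1885 0.    ] depth [0.4631 0.1884 0.0008]
slT 205 (0.5880375504493713, 0.29094308614730835) 0.05843985825777054 [0.5888498  0.29061558 0.11044703]
slH 215 (0.5979166030883789, 0.35822227597236633) 0.04591662809252739 [0.60450362 0.36641215 0.10976096]
pin 146 (0.5619244575500488, -0.011265212669968605) 0.02014307677745819 [ 0.56102427 -0.01185855  0.13753924]
red 226 ((0.4089806377887726, 0.08111834526062012), (0.18224169313907623, 1.0568017959594727), 24.726778030395508) 0.03547823517198678
green 234 ((0.3928195834159851, 0.07003805041313171), (0.14908407628536224, 1.0620914697647095), 12.969860076904297) 0.0362536477144593
blue 1081 ((0.6128054857254028, -0.0016309767961502075), (0.26080310344696045, 0.14327238500118256), 11.94546127319336) 0.013072126375500228
carton 477 ((0.6011190414428711, 0.3259446918964386), (0.1692221611738205, 0.08222118765115738), 77.29257202148438) 0.10875015951903673
```

View pics/c.png

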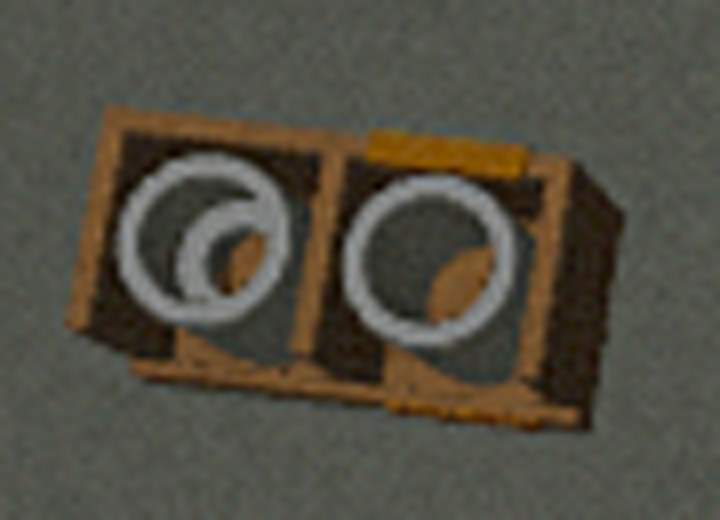

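The crop shows the tabbed sleeve's rim centred at (430,260), with a bore that looks clean down to the floor. The held sleeve's rim is at (203,238), with a web visible inside it.

```bash
cat >> h.py <<'E'
from scipy.spatial.transform import Rotation as Ro
def go(xyz,yaw=None):
    o=get_obs(); R=Ro.from_euler('xyz',o["eef_rot"])
    print('at',o["ee_pos"].round(4),o["eef_rot"].round(4),'w',round(o["grip_width"],4),'t',o["time_s"])
    print('shift units',(R.inv().apply(np.array(xyz)-o["ee_pos"])/.03).round(3))
    if yaw is not None:
        print('turn units',((R.inv()*Ro.from_euler('xyz',[np.pi,0,yaw])).as_rotvec()/.12).round(3))
E
python3 - <<'E'
from h import *
import pickle
c=pickle.load(open('top.pkl','rb'))
T=world(c,148.3,212.06,.111);H=world(c,119.94,209.3,.111);print(T,H)
d=(H-T)[:2];print(np.hypot(*d),np.arctan2(-d[0],d[1]))
go([T[0]-.026,T[1]+.006,.22],1.353)
E
```

```text
[0.58877912 0.28804471 0.111     ] [0.60508841 0.3670311  0.111     ]
0.08065261325064302 -0.2036206449019623
at [0.1629 0.5251 0.205 ] [-3.1407e+00 -1.0000e-04  2.8408e+00] w 0.0938 t 0.15
shift units [-15.013  -3.408  -0.497]
turn units [-6.0000e-03  5.0000e-03  1.2398e+01]
```

Request:
send_rows([
  [[-1,-0.25,-0.04],[0,0,0],1],
  [[-1,-0.25,-0.04],[0,0,0],1],
  [[-1,-0.25,-0.04],[0,0,0],1],
  [[-1,-0.25,-0.04],[0,0,0],1],
  [[-1,-0.25,-0.04],[0,0,0],1],
  [[-1,-0.25,-0.04],[0,0,0],1],
  [[-1,-0.25,-0.04],[0,0,0],1],
  [[-1,-0.25,-0.04],[0,0,0],1],
  [[-1,-0.25,-0.04],[0,0,0],1],
  [[-1,-0.25,-0.04],[0,0,0],1],
  [[-1,-0.25,-0.04],[0,0,0],1],
  [[-1,-0.25,-0.04],[0,0,0],1],
])

```text
time_s: 1.35
ee_pos: [0.481, 0.3318, 0.2197]
eef_rot: [-3.141, -0.0, 2.841]
force: [0.3, 0.5, 0.1]
grip_width: 0.094
grip_force: 0.0
```

Request:
send_rows([
  [[-1,-0.13,0],[0,0,1],1],
  [[0,0,0],[0,0,1],1],
  [[0,0,0],[0,0,1],1],
  [[0,0,0],[0,0,1],1],
  [[0,0,0],[0,0,1],1],
  [[0,0,0],[0,0,1],1],
  [[0,0,0],[0,0,1],1],
  [[0,0,0],[0,0,1],1],
  [[0,0,0],[0,0,1],1],
  [[0,0,0],[0,0,1],1],
  [[0,0,0],[0,0,1],1],
  [[0,0,0],[0,0,1],1],
])

```text
time_s: 2.55
ee_pos: [0.5075, 0.32, 0.2195]
eef_rot: [-3.141, 0.0, 1.396]
force: [-0.7, -0.7, 1.0]
grip_width: 0.0939
grip_force: 0.0
```

Run:
```python
from h import *
import pickle
go([.5628,.2935,.22],1.36)
c=camera("wrist"); pickle.dump(c,open('w1.pkl','wb'))
cv2.imwrite('pics/w1.png',cv2.resize(c["pixels"][...,::-1],(800,600),interpolation=cv2.INTER_CUBIC))
```

```text
at [0.5075 0.32   0.2195] [-3.1411e+00  4.0000e-04  1.3959e+00] w 0.0939 t 2.55
shift units [-0.55   1.968 -0.016]
turn units [-0.004  0.003  0.299]
```

View pics/w1.png

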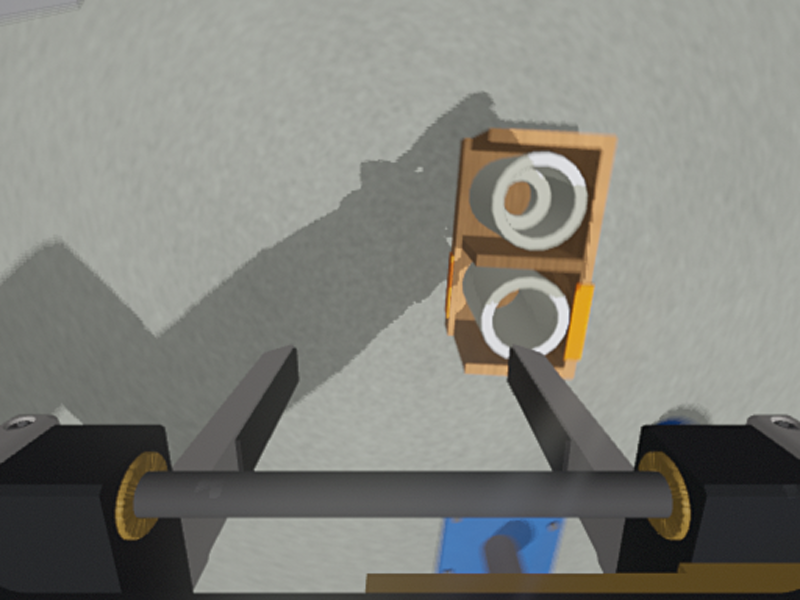

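The wrist view shows the tabbed sleeve's rim at about (526,318), clean inside, and the flashed sleeve's rim at (540,200).

```bash
cat >> h.py <<'E'
from scipy.optimize import least_squares
def ring(c,x0,y0,z,ri,ro,tol=.006,win=.04):
    P=cloud(c); px=c["pixels"].astype(int)
    m=(abs(P[...,2]-z)<tol)&(np.hypot(P[...,0]-x0,P[...,1]-y0)<win)&(px.max(-1)-px.min(-1)<30)&(c["depth"]>0)
    q=P[m]
    f=lambda s:(lambda d:np.maximum(d-ro,0)+np.maximum(ri-d,0))(np.hypot(q[:,0]-s[0],q[:,1]-s[1]))
    s=least_squares(f,[x0,y0],loss='soft_l1',f_scale=.001).x
    print('ring',len(q),s.round(4),'z',np.median(q[:,2]).round(4)); return s
E
python3 - <<'E'
from h import *
import pickle
w=pickle.load(open('w1.pkl','rb'));t=pickle.load(open('top.pkl','rb'))
k=1/1.5625
for c in(w,t):
    ring(c,.589,.289,.111,.0245,.0295); ring(c,.605,.367,.111,.0245,.0295)
print(world(w,526*k,318*k,.111),world(w,540*k,200*k,.111))
# back wall top outer edge corners
a=world(w,616*k,136*k,.108);b=world(w,577*k,372*k,.108);print(a,b,np.arctan2(-(a-b)[0],(a-b)[1]))
ring(t,.561,-.0115,.137,0,.02)
E
```

```text
ring 1049 [0.5882 0.2908] z 0.1101
ring 1439 [0.6039 0.3688] z 0.1101
ring 176 [0.5886 0.2881] z 0.1116
ring 184 [0.6045 0.3667] z 0.111
[0.58915329 0.29043972 0.111     ] [0.60566998 0.36879162 0.111     ]
[0.65671237 0.39924831 0.108     ] [0.62250275 0.24140773 0.108     ] -0.21343415879386737
ring 146 [ 0.5611 -0.0115] z 0.1377
```

Run:
```python
from h import *
go([.562,.2955,.065],1.366)
```

```text
at [0.5075 0.32   0.2195] [-3.1412e+00  4.0000e-04  1.3886e+00] w 0.094 t 2.6
shift units [-0.472  1.935  5.151]
turn units [-0.004  0.003  0.188]
```

Request:
send_rows([
  [[-0.24,0.97,0],[0,0,0.19],-0.45],
  [[-0.24,0.97,0],[0,0,0],-0.45],
  [[0,0,0],[0,0,0],-0.45],
  [[0,0,1],[0,0,0],-0.45],
  [[0,0,1],[0,0,0],-0.45],
  [[0,0,0.5],[0,0,0],-0.45],
  [[0,0,0],[0,0,0],-0.45],
  [[0,0,0],[0,0,0],-0.45],
])

```text
time_s: 3.4
ee_pos: [0.5625, 0.2958, 0.146]
eef_rot: [3.141, -0.001, 1.379]
force: [0.8, -0.2, 0.6]
grip_width: 0.0334
grip_force: 0.0
```

Run:
```python
from h import *
go([.562,.2955,.065],1.366)
c=camera("wrist")
ring(c,.589,.289,.111,.0245,.0295)
cv2.imwrite('pics/w2.png',c["pixels"][...,::-1])
```

```text
at [0.5625 0.2958 0.146 ] [ 3.1407e+00 -7.0000e-04  1.3788e+00] w 0.0334 t 3.4
shift units [-0.013 -0.017  2.701]
turn units [ 0.008 -0.006  0.107]
ring 1755 [0.5886 0.2909] z 0.1101
```

View pics/w2.png

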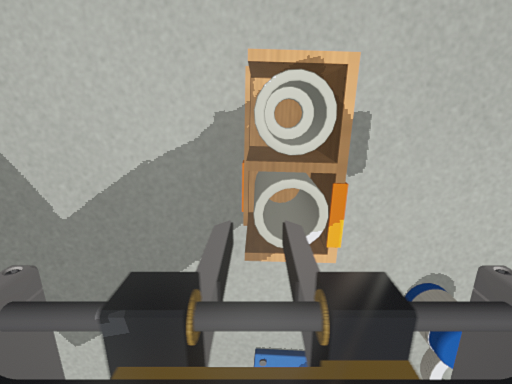

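The fingers straddle the front wall of the tabbed sleeve, whose rim is at about (290,213). The ring fit confirms the centre at (0.5886, 0.2909), so I'm descending.

Request:
send_rows([
  [[0,0,0],[0,0,0.1],-0.45],
  [[0,0,0.5],[0,0,0],-0.45],
  [[0,0,0.5],[0,0,0],-0.45],
  [[0,0,0.5],[0,0,0],-0.45],
  [[0,0,0.5],[0,0,0],-0.45],
  [[0,0,0.5],[0,0,0],-0.45],
  [[0,0,0.2],[0,0,0],-0.45],
  [[0,0,0],[0,0,0],-0.45],
  [[0,0,0],[0,0,0],-0.45],
], squeeze=30)

```text
time_s: 4.35
ee_pos: [0.5625, 0.2955, 0.0643]
eef_rot: [3.141, -0.0, 1.366]
force: [0.7, 0.5, -0.3]
grip_width: 0.0261
grip_force: 0.0
```

Request:
send_rows([
  [[0,0,0],[0,0,0],-1],
  [[0,0,0],[0,0,0],-1],
  [[0,0,0],[0,0,0],-1],
  [[0,0,0],[0,0,0],-1],
  [[0,0,0],[0,0,0],-1],
  [[0,0,0],[0,0,0],-1],
])

```text
time_s: 4.95
ee_pos: [0.5625, 0.2956, 0.0644]
eef_rot: [3.141, -0.001, 1.366]
force: [-0.2, 0.5, 6.1]
grip_width: 0.0089
grip_force: 28.0
```

Request:
send_rows([
  [[0,0,-0.2],[0,0,0],-1],
  [[0,0,-0.3],[0,0,0],-1],
  [[0,0,-0.5],[0,0,0],-1],
  [[0,0,-0.5],[0,0,0],-1],
  [[0,0,-0.5],[0,0,0],-1],
  [[0,0,-0.5],[0,0,0],-1],
  [[0,0,-0.5],[0,0,0],-1],
  [[0,0,-0.5],[0,0,0],-1],
  [[0,0,-0.5],[0,0,0],-1],
  [[0,0,-0.3],[0,0,0],-1],
  [[0,0,0],[0,0,0],-1],
])

```text
time_s: 6.05
ee_pos: [0.5627, 0.2956, 0.1944]
eef_rot: [3.14, -0.001, 1.366]
force: [0.7, 0.2, -1.1]
grip_width: 0.0094
grip_force: 28.0
```

Run:
```python
from h import *
go([.42,.18,.13],1.366)
c=camera("scene"); cv2.imwrite('pics/s2.png',cv2.resize(c["pixels"][80:260,200:400,::-1],None,fx=3,fy=3))
```

```text
at [0.5627 0.2956 0.1944] [ 3.1399e+00 -1.2000e-03  1.3660e+00] w 0.0094 t 6.05
shift units [-4.742 -3.877  2.133]
turn units [ 0.014 -0.01  -0.   ]
```

View pics/s2.png

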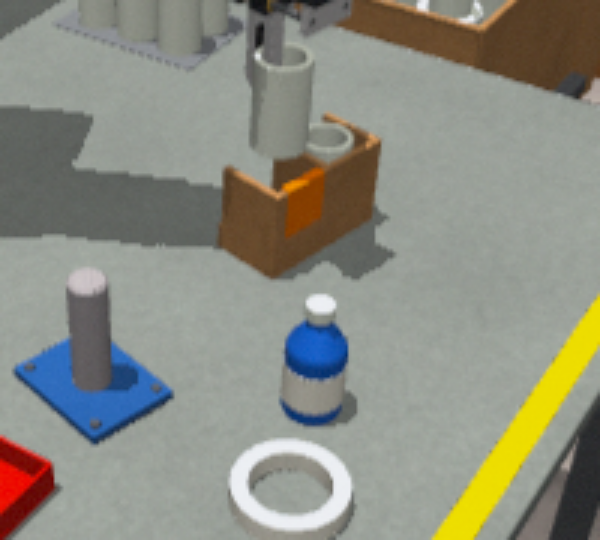

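The sleeve hangs nearly upright above the carton, about (282,100) in the crop. I'm carrying it to open table.

Request:
send_rows([
  [[-0.4,-0.35,0],[0,0,0],-1],
  [[-0.6,-0.5,0],[0,0,0],-1],
  [[-0.6,-0.5,0],[0,0,0],-1],
  [[-0.6,-0.5,0],[0,0,0],-1],
  [[-0.6,-0.5,0],[0,0,0],-1],
  [[-0.6,-0.5,0],[0,0,0],-1],
  [[-0.6,-0.5,0],[0,0,0],-1],
  [[-0.5,-0.4,0],[0,0,0],-1],
  [[-0.24,-0.13,0],[0,0,0],-1],
  [[0,0,0.5],[0,0,0],-1],
  [[0,0,0.6],[0,0,0],-1],
  [[0,0,0.6],[0,0,0],-1],
])

```text
time_s: 7.3
ee_pos: [0.4196, 0.1799, 0.1409]
eef_rot: [-3.142, 0.0, 1.366]
force: [0.7, 0.7, -0.8]
grip_width: 0.0092
grip_force: 28.8
```

Request:
send_rows([
  [[0,0,0.6],[0,0,0],-1],
  [[0,0,0.6],[0,0,0],-1],
  [[0,0,0.6],[0,0,0],-1],
  [[0,0,0.4],[0,0,0],-1],
  [[0,0,0.2],[0,0,0],-1],
  [[0,0,0.1],[0,0,0],-1],
  [[0,0,0],[0,0,0],-1],
  [[0,0,0],[0,0,0],-1],
])

```text
time_s: 8.1
ee_pos: [0.4197, 0.18, 0.0674]
eef_rot: [3.141, -0.0, 1.366]
force: [0.3, -0.0, -1.6]
grip_width: 0.0092
grip_force: 28.8
```

Run:
```python
from h import *
go([.42,.18,.059],1.366)
c=camera("top"); P=cloud(c); 
m=(np.hypot(P[...,0]-.446,P[...,1]-.175)<.06)&(P[...,2]>.03)&(P[...,2]<.13)
q=P[m];print(len(q),np.percentile(q[:,2],[5,50,95]))
s=camera("scene"); P=cloud(s); m=(np.hypot(P[...,0]-.446,P[...,1]-.175)<.05)&(P[...,2]<.15);v,u=np.where(m);print(u.min(),u.max(),v.min(),v.max())
cv2.imwrite('pics/s3.png',cv2.resize(s["pixels"][70:230,150:350,::-1],None,fx=3,fy=3))
```

```text
at [0.4197 0.18   0.0674] [ 3.1408e+00 -5.0000e-04  1.3660e+00] w 0.0092 t 8.1
shift units [0.003 0.009 0.28 ]
turn units [ 0.006 -0.004 -0.   ]
3 [0.03180826 0.03328211 0.04303179]
222 251 124 173
```

View pics/s3.png

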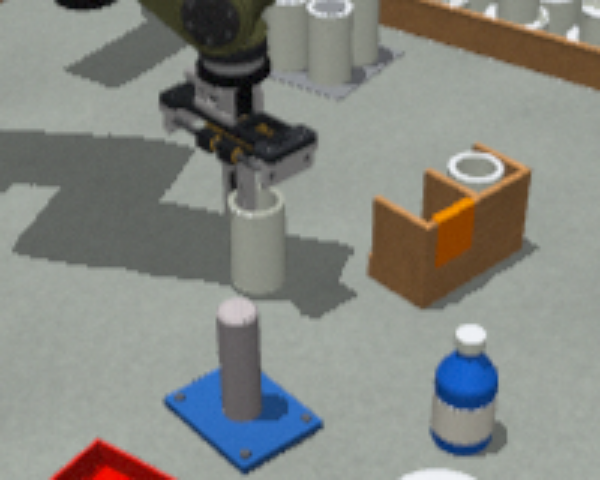

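The sleeve hangs upright just above bare table at about (258,240). I'm lowering it the last 9 mm in small steps.

Request:
send_rows([
  [[0,0,0.1],[0,0,0],-1],
  [[0,0,0.08],[0,0,0],-1],
  [[0,0,0.05],[0,0,0],-1],
  [[0,0,0],[0,0,0],-1],
])

```text
time_s: 8.6
ee_pos: [0.4192, 0.1798, 0.0597]
eef_rot: [-3.141, 0.0, 1.366]
force: [-0.2, -0.7, -1.6]
grip_width: 0.0092
grip_force: 28.8
```

Request:
send_rows([
  [[0,0,0.04],[0,0,0],-1],
  [[0,0,0.03],[0,0,0],-1],
  [[0,0,0],[0,0,0],-1],
])

```text
time_s: 8.9
ee_pos: [0.4195, 0.1799, 0.0583]
eef_rot: [3.141, -0.0, 1.366]
force: [-3.0, -2.5, 7.4]
grip_width: 0.0092
grip_force: 28.9
```

Request:
send_rows([
  [[0,0,0],[0,0,0],-0.8],
  [[0,0,0],[0,0,0],-0.6],
  [[0,0,0],[0,0,0],-0.45],
  [[0,0,0],[0,0,0],-0.45],
  [[0,0,0],[0,0,0],-0.45],
  [[0,0,0],[0,0,0],-0.45],
])

```text
time_s: 9.5
ee_pos: [0.4194, 0.1798, 0.0578]
eef_rot: [-3.142, 0.0, 1.366]
force: [0.2, 0.8, 0.1]
grip_width: 0.0259
grip_force: 0.0
```

Request:
send_rows([
  [[0,0,-0.4],[0,0,0],-0.45],
  [[0,0,-0.8],[0,0,0],-0.45],
  [[0,0,-0.8],[0,0,0],-0.45],
  [[0,0,-0.8],[0,0,0],-0.45],
  [[0,0,-0.8],[0,0,0],1],
  [[-0.5,-0.5,-0.8],[0,0,0],1],
  [[-0.5,-0.5,-0.3],[0,0,0],1],
  [[-0.5,-0.5,0],[0,0,0],1],
  [[-0.5,-0.5,0],[0,0,0],1],
  [[0,0,0],[0,0,0],1],
  [[0,0,0],[0,0,0],1],
])

```text
time_s: 10.6
ee_pos: [0.3489, 0.1335, 0.1997]
eef_rot: [3.14, -0.001, 1.366]
force: [0.1, 0.0, -0.6]
grip_width: 0.0784
grip_force: 0.0
```

Run:
```python
from h import *
c=camera("wrist"); s=ring(c,.446,.175,.105,.0245,.0295)
t=camera("top"); ring(t,.446,.175,.105,.0245,.0295); p=ring(c,.561,-.0115,.137,0,.02); ring(t,.561,-.0115,.137,0,.02)
go([s[0],s[1],.13],1.566)
cv2.imwrite('pics/w4.png',np.hstack([c["pixels"][...,::-1][:, ::1],]))
```

```text
ring 1553 [0.4443 0.1744] z 0.104
ring 109 [0.4455 0.1722] z 0.1058
ring 2 [ 0.5643 -0.0047] z 0.1322
ring 156 [ 0.5616 -0.0114] z 0.1377
at [0.349  0.1336 0.1992] [ 3.1413e+00 -2.0000e-04  1.3660e+00] w 0.0865 t 10.7
shift units [1.977 2.832 2.306]
turn units [ 3.000e-03 -1.000e-03 -1.666e+00]
```

View pics/w4.png

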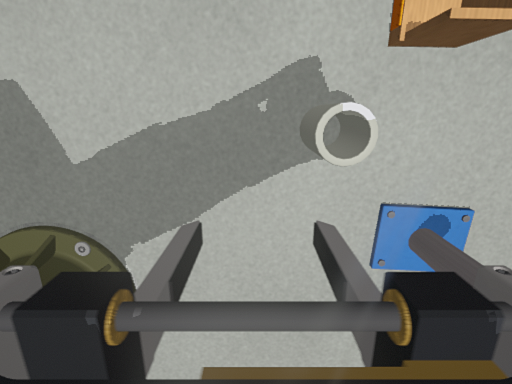

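The sleeve stands upright and free on the table, rim at (345,134). Next I turn to yaw 1.57 and view the sleeve and then the pin from the same relative pose, so any camera bias cancels.

Request:
send_rows([
  [[0,0,0],[0,0,-0.9],1],
  [[0,0,0],[0,0,-0.77],1],
  [[-0.45,1,0],[0,0,0],1],
  [[-0.45,1,0],[0,0,0],1],
  [[-0.4,1,0],[0,0,0],1],
  [[0,0.2,0],[0,0,0],1],
  [[0,0,0],[0,0,0],1],
  [[0,0,0],[0,0,0],1],
  [[0,0,0],[0,0,0],1],
])

```text
time_s: 11.6
ee_pos: [0.4437, 0.0944, 0.1989]
eef_rot: [3.142, -0.0, 1.567]
force: [-0.2, 0.1, -0.3]
grip_width: 0.0941
grip_force: 0.0
```

Run:
```python
from h import *
c=camera("wrist"); s=ring(c,.446,.175,.105,.0245,.0295)
go([.561,-.090,.232],1.57)
```

```text
ring 1581 [0.445  0.1741] z 0.1041
at [0.4437 0.0943 0.199 ] [ 3.1414e+00 -1.0000e-04  1.5672e+00] w 0.0936 t 11.65
shift units [-6.13   3.931 -1.099]
turn units [ 0.002 -0.001 -0.023]
```

Request:
send_rows([
  [[-0.7,0.45,-0.2],[0,0,0],1],
  [[-0.9,0.58,-0.4],[0,0,0],1],
  [[-0.9,0.58,-0.4],[0,0,0],1],
  [[-0.9,0.58,-0.1],[0,0,0],1],
  [[-0.9,0.58,0],[0,0,0],1],
  [[-0.9,0.58,0],[0,0,0],1],
  [[-0.9,0.58,0],[0,0,0],1],
  [[0,0,0],[0,0,0],1],
  [[0,0,0],[0,0,0],1],
  [[0,0,0],[0,0,0],1],
])

```text
time_s: 12.65
ee_pos: [0.5609, -0.0887, 0.2321]
eef_rot: [3.141, -0.0, 1.567]
force: [-0.1, 0.6, 1.2]
grip_width: 0.0939
grip_force: 0.0
```

Run:
```python
from h import *
c=camera("wrist"); cv2.imwrite('pics/w5.png',c["pixels"][...,::-1])
P=cloud(c);m=(abs(P[...,2]-.137)<.006)&(np.hypot(P[...,0]-.561,P[...,1]+.0115)<.04)&(c["depth"]>0)
q=P[m].astype(np.float32);print(cv2.minEnclosingCircle(q[:,:2]),q.mean(0),len(q))
m=(abs(P[...,2]-.137)<.0015)&(np.hypot(P[...,0]-.561,P[...,1]+.0115)<.04)&(c["depth"]>0)
q=P[m].astype(np.float32);print(cv2.minEnclosingCircle(q[:,:2]),q.mean(0),len(q))
h=cv2.cvtColor(c["pixels"],cv2.COLOR_RGB2HSV).astype(int)
m=(abs(h[...,0]-110)<12)&(h[...,1]>150)&(abs(P[...,2]-.012)<.006)
q=P[m].astype(np.float32);print('plate',cv2.minAreaRect(q[:,:2]))
go([.445,.1741,.22],1.57)
```

```text
Traceback (most recent call last):
cv2.error: OpenCV(4.12.0) /io/opencv/modules/imgproc/src/shapedescr.cpp:201: error: (-215:Assertion failed) count >= 0 && (depth == CV_32F || depth == CV_32S) in function 'minEnclosingCircle'
```

View pics/w5.png

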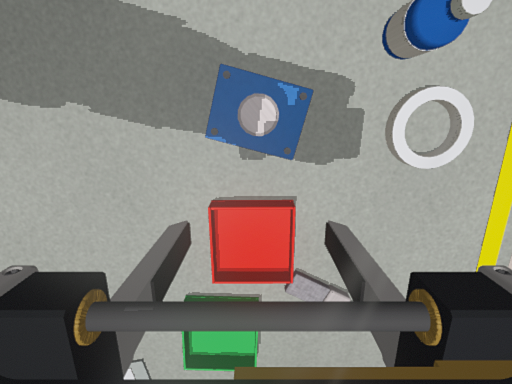

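The pin top is at (258,115), with the blue plate around it and the red tray at (252,240).

Run:
```python
from h import *
c=camera("wrist")
P=cloud(c);r=np.hypot(P[...,0]-.561,P[...,1]+.0115)<.04
A=lambda m:np.ascontiguousarray(P[m][:,:2].astype(np.float32))
for tol in(.006,.0025):
    m=(abs(P[...,2]-.137)<tol)&r; q=A(m);print(len(q),np.median(P[m][:,2]),cv2.minEnclosingCircle(q),q.mean(0),(q.max(0)+q.min(0))/2)
print(world(c,258,115,.137))
h=cv2.cvtColor(c["pixels"],cv2.COLOR_RGB2HSV).astype(int)
m=(abs(h[...,0]-110)<12)&(h[...,1]>150)&(abs(P[...,2]-.012)<.006)
print('plate',cv2.minAreaRect(A(m)))
m=((h[...,0]<4)|(h[...,0]>176))&(h[...,1]>180)&(P[...,2]<.06)
q=A(m);print('red',cv2.minAreaRect(q))
m=(abs(h[...,0]-65)<12)&(h[...,1]>150)
q=A(m);print('green',cv2.minAreaRect(q))
go([.445,.1741,.22],1.57)
```

```text
1376 0.13610572616157393 ((0.5609908103942871, -0.010508377104997635), 0.02004695124924183) [ 0.5611197 -0.010162 ] [ 0.56129855 -0.0101794 ]
1229 0.13623930775946536 ((0.5614007115364075, -0.010193180292844772), 0.019591519609093666) [ 0.5610656  -0.01027272] [ 0.5613307  -0.01056738]
[ 0.5613182  -0.01062584  0.137     ]
plate ((0.6205826997756958, 0.004808597266674042), (0.278266966342926, 0.14422620832920074), 13.562649726867676)
red ((0.5517327785491943, -0.20044219493865967), (0.124444380402565, 0.1236974447965622), 89.93505096435547)
green ((0.50151127576828, -0.22076088190078735), (0.430754154920578, 0.12336064130067825), 88.06140899658203)
at [ 0.5611 -0.0887  0.2322] [3.1411 0.     1.5676] w 0.094 t 12.75
shift units [ 8.746 -3.897  0.406]
turn units [ 0.004  0.    -0.02 ]
```

Request:
send_rows([
  [[0.5,-0.22,0],[0,0,0],1],
  [[0.9,-0.4,0],[0,0,0],1],
  [[0.9,-0.4,0],[0,0,0],1],
  [[0.9,-0.4,0],[0,0,0],1],
  [[0.9,-0.4,0],[0,0,0],1],
  [[0.9,-0.4,0],[0,0,0],1],
  [[0.9,-0.4,0],[0,0,0],1],
  [[0.9,-0.4,0],[0,0,0],1],
  [[0.9,-0.4,0],[0,0,0],1],
  [[0.9,-0.4,0],[0,0,0],1],
  [[0.15,-0.08,0.4],[0,0,0],1],
  [[0,0,0],[0,0,0],1],
])

```text
time_s: 13.95
ee_pos: [0.444, 0.1742, 0.2186]
eef_rot: [-3.14, 0.001, 1.569]
force: [-0.9, -0.6, 0.4]
grip_width: 0.0939
grip_force: 0.0
```

Run:
```python
from h import *
go([.4453,.1741,.06],1.57)
```

```text
at [0.444  0.1742 0.2186] [-3.1398e+00  6.0000e-04  1.5686e+00] w 0.0939 t 13.95
shift units [1.000e-03 5.100e-02 5.285e+00]
turn units [-0.015  0.005 -0.011]
```

Request:
send_rows([
  [[0,0.04,0.5],[0,0,0],1],
  [[0,0,0.8],[0,0,0],1],
  [[0,0,0.8],[0,0,0],1],
  [[0,0,0.8],[0,0,0],1],
  [[0,0,0.8],[0,0,0],1],
  [[0,0,0.8],[0,0,0],1],
  [[0,0,0.5],[0,0,0],1],
  [[0,0,0.28],[0,0,0],1],
  [[0,0,0],[0,0,0],1],
  [[0,0,0],[0,0,0],0.4],
])

```text
time_s: 14.95
ee_pos: [0.4471, 0.1732, 0.0621]
eef_rot: [3.141, -0.0, 1.566]
force: [0.0, 0.6, -0.5]
grip_width: 0.089
grip_force: 0.0
```

Request:
send_rows([
  [[0,0,0],[0,0,0],0.3],
  [[0,0,0],[0,0,0],0.2],
  [[0,0,0],[0,0,0],0],
  [[0,0,0],[0,0,0],-0.5],
  [[0,0,0],[0,0,0],-1],
  [[0,0,0],[0,0,0],-1],
  [[0,0,0],[0,0,0],-1],
], squeeze=20)

```text
time_s: 15.65
ee_pos: [0.4468, 0.1734, 0.0617]
eef_rot: [3.141, -0.0, 1.566]
force: [-1.0, 0.6, 5.3]
grip_width: 0.0608
grip_force: 19.9
```

Request:
send_rows([
  [[0,0,-0.3],[0,0,0],-1],
  [[0,0,-0.6],[0,0,0],-1],
  [[0,0,-0.8],[0,0,0],-1],
  [[0,0,-0.8],[0,0,0],-1],
  [[0,0,-0.8],[0,0,0],-1],
  [[0,0,-0.8],[0,0,0],-1],
  [[0,0,-0.8],[0,0,0],-1],
  [[0,0,-0.6],[0,0,0],-1],
  [[0,0,-0.3],[0,0,0],-1],
  [[0,0,0],[0,0,0],-1],
])

```text
time_s: 16.65
ee_pos: [0.4469, 0.1734, 0.2363]
eef_rot: [3.14, -0.0, 1.566]
force: [0.6, -0.6, -1.6]
grip_width: 0.0612
grip_force: 19.9
```

Run:
```python
from h import *
go([.5614,-.011,.225],1.57)
```

```text
at [0.4469 0.1734 0.2363] [ 3.1401e+00 -4.0000e-04  1.5664e+00] w 0.0612 t 16.65
shift units [-6.13   3.843  0.379]
turn units [ 0.012 -0.004 -0.03 ]
```

Request:
send_rows([
  [[-0.4,0.25,0],[0,0,0],-1],
  [[-0.7,0.43,0],[0,0,0],-1],
  [[-0.7,0.43,0],[0,0,0],-1],
  [[-0.7,0.43,0],[0,0,0],-1],
  [[-0.7,0.43,0],[0,0,0],-1],
  [[-0.7,0.43,0],[0,0,0],-1],
  [[-0.7,0.43,0],[0,0,0],-1],
  [[-0.7,0.43,0],[0,0,0],-1],
  [[-0.5,0.35,0],[0,0,0],-1],
  [[-0.33,0.23,0],[0,0,0],-1],
  [[0,0,0],[0,0,0],-1],
  [[0,0,0],[0,0,0],-1],
])

```text
time_s: 17.85
ee_pos: [0.5609, -0.0107, 0.2351]
eef_rot: [-3.141, -0.0, 1.566]
force: [-0.2, 1.1, -1.4]
grip_width: 0.0612
grip_force: 19.9
```

Run:
```python
from h import *
go([.5614,-.011,.209],1.57)
```

```text
at [ 0.5609 -0.0107  0.2351] [-3.1410e+00 -2.0000e-04  1.5665e+00] w 0.0612 t 17.85
shift units [-0.01   0.018  0.871]
turn units [-0.005 -0.002 -0.029]
```

Request:
send_rows([
  [[0,0,0.5],[0,0,0],-1],
  [[0,0.01,0.5],[0,0,0],-1],
  [[0,0,0.15],[0,0,0],-1],
  [[0,0,0.1],[0,0,0],-1],
  [[0,0,0.1],[0,0,0],-1],
  [[0,0,0],[0,0,0],-1],
])

```text
time_s: 18.45
ee_pos: [0.5614, -0.0109, 0.1951]
eef_rot: [3.141, 0.0, 1.567]
force: [1.5, -0.1, -1.4]
grip_width: 0.061
grip_force: 19.9
```

Request:
send_rows([
  [[0,0,0.1],[0,0,0],-1],
  [[0,0,0.1],[0,0,0],-1],
  [[0,0,0],[0,0,0],-1],
])

```text
time_s: 18.75
ee_pos: [0.5612, -0.0111, 0.1885]
eef_rot: [-3.141, -0.0, 1.566]
force: [0.6, -0.6, -1.4]
grip_width: 0.0606
grip_force: 19.9
```

The sleeve is over the pin tip with no contact force. I'm continuing down.

Request:
send_rows([
  [[0,0,0.3],[0,0,0],-1],
  [[0,0,0.3],[0,0,0],-1],
  [[0,0,0.3],[0,0,0],-1],
  [[0,0,0.2],[0,0,0],-1],
  [[0,0,0.1],[0,0,0],-1],
  [[0,0,0.1],[0,0,0],-1],
  [[0,0,0.1],[0,0,0],-1],
  [[0,0,0],[0,0,0],-1],
])

```text
time_s: 19.55
ee_pos: [0.5613, -0.011, 0.1467]
eef_rot: [-3.141, 0.0, 1.566]
force: [-0.5, -0.3, -1.5]
grip_width: 0.0611
grip_force: 19.9
```

Request:
send_rows([
  [[0,0,0.1],[0,0,0],-1],
  [[0,0,0.1],[0,0,0],-1],
  [[0,0,0],[0,0,0],-1],
])

```text
time_s: 19.85
ee_pos: [0.5612, -0.011, 0.1405]
eef_rot: [-3.141, -0.0, 1.566]
force: [0.0, 0.7, -1.4]
grip_width: 0.0605
grip_force: 19.9
```

Request:
send_rows([
  [[0,0,0.3],[0,0,0],-1],
  [[0,0,0.4],[0,0,0],-1],
  [[0,0,0.4],[0,0,0],-1],
  [[0,0,0.4],[0,0,0],-1],
  [[0,0,0.3],[0,0,0],-1],
  [[0,0,0.2],[0,0,0],-1],
  [[0,0,0.07],[0,0,0],-1],
  [[0,0,0],[0,0,0],-1],
])

```text
time_s: 20.65
ee_pos: [0.5614, -0.011, 0.0787]
eef_rot: [-3.141, -0.0, 1.566]
force: [0.1, 0.5, -1.4]
grip_width: 0.061
grip_force: 19.9
```

Request:
send_rows([
  [[0,0,0.05],[0,0,0],-1],
  [[0,0,0.04],[0,0,0],-1],
  [[0,0,0],[0,0,0],-1],
])

```text
time_s: 20.95
ee_pos: [0.5614, -0.011, 0.0762]
eef_rot: [3.141, 0.0, 1.566]
force: [1.4, -0.6, -1.8]
grip_width: 0.0611
grip_force: 19.9
```

Request:
send_rows([
  [[0,0,0.05],[0,0,0],-1],
  [[0,0,0.03],[0,0,0],-1],
  [[0,0,0.02],[0,0,0],-1],
  [[0,0,0],[0,0,0],-1],
])

```text
time_s: 21.35
ee_pos: [0.5615, -0.011, 0.0737]
eef_rot: [3.141, 0.0, 1.566]
force: [-3.6, 1.3, 6.1]
grip_width: 0.0609
grip_force: 19.9
```

The 6 N contact comes exactly at the home height, so the sleeve is fully home. I'm releasing it.

Request:
send_rows([
  [[0,0,0],[0,0,0],0.5],
  [[0,0,0],[0,0,0],0.7],
  [[0,0,0],[0,0,0],0.7],
  [[0,0,0],[0,0,0],0.7],
  [[0,0,0],[0,0,0],0.7],
  [[0,0,0],[0,0,0],0.7],
  [[0,0,0],[0,0,0],0.7],
  [[0,0,0],[0,0,0],0.7],
  [[0,0,0],[0,0,0],0.7],
  [[0,0,0],[0,0,0],0.7],
])

```text
time_s: 22.35
ee_pos: [0.5614, -0.0111, 0.0731]
eef_rot: [3.142, 0.0, 1.566]
force: [0.3, 0.8, -1.5]
grip_width: 0.0796
grip_force: 0.0
```

Run:
```python
from h import *
s=camera("scene"); cv2.imwrite('pics/s6.png',cv2.resize(s["pixels"][120:300,80:320,::-1],None,fx=3,fy=3))
t=camera("top");P=cloud(t);h=cv2.cvtColor(t["pixels"],cv2.COLOR_RGB2HSV).astype(int)
m=(abs(h[...,0]-65)<12)&(h[...,1]>120)&(P[...,2]<.06)&(P[...,0]>.3)&(P[...,1]<-.25);q=np.ascontiguousarray(P[m][:,:2].astype(np.float32));print('green',cv2.minAreaRect(q))
go([0.56,-.011,.0737])
```

```text
green ((0.49639368057250977, -0.37621578574180603), (0.12941570580005646, 0.12531019747257233), 88.00591278076172)
at [ 0.5614 -0.0111  0.0731] [-3.1415  0.      1.5664] w 0.0796 t 22.45
shift units [ 0.001 -0.046 -0.019]
```

View pics/s6.png

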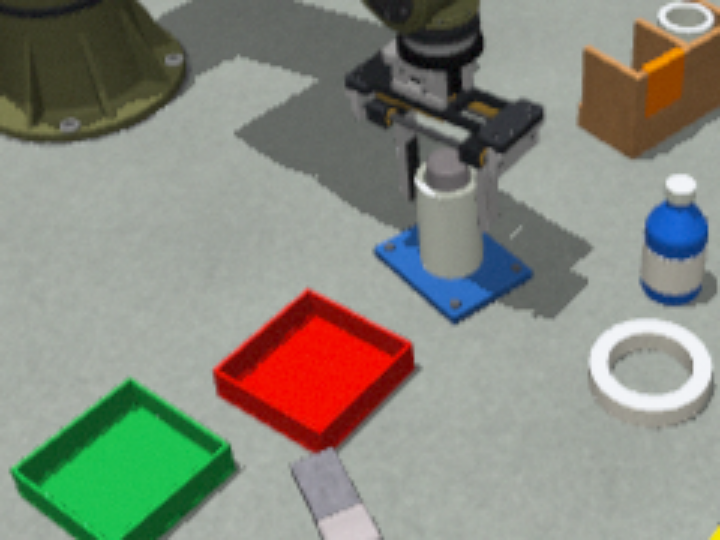

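The sleeve sits on the plate around the pin at (448,220), and the fingers are clear of it on both sides. It fits, so it goes to the green tray at about (0.496,-0.375). I'm gripping it again and lifting.

Request:
send_rows([
  [[0,0,0],[0,0,0],0.3],
  [[0,0,0],[0,0,0],0],
  [[0,0,0],[0,0,0],-1],
  [[0,0,0],[0,0,0],-1],
  [[0,0,0],[0,0,0],-1],
  [[0,0,0],[0,0,0],-1],
], squeeze=20)

```text
time_s: 23.05
ee_pos: [0.5614, -0.011, 0.0731]
eef_rot: [-3.142, 0.0, 1.567]
force: [-0.4, -0.9, -0.7]
grip_width: 0.0606
grip_force: 19.9
```

Request:
send_rows([
  [[0,0,-0.2],[0,0,0],-1],
  [[0,0,-0.4],[0,0,0],-1],
  [[0,0,-0.5],[0,0,0],-1],
  [[0,0,-0.5],[0,0,0],-1],
  [[0,0,-0.5],[0,0,0],-1],
  [[0,0,-0.5],[0,0,0],-1],
  [[0,0,-0.5],[0,0,0],-1],
  [[0,0,-0.5],[0,0,0],-1],
  [[0,0,-0.5],[0,0,0],-1],
  [[0,0,-0.5],[0,0,0],-1],
  [[0,0,-0.4],[0,0,0],-1],
  [[0,0,-0.3],[0,0,0],-1],
])

```text
time_s: 24.25
ee_pos: [0.5615, -0.0111, 0.2337]
eef_rot: [3.14, 0.0, 1.566]
force: [0.7, -1.0, -1.6]
grip_width: 0.0608
grip_force: 19.9
```

Run:
```python
from h import *
go([.496,-.375,.23])
```

```text
at [ 0.5615 -0.0111  0.2337] [3.1404e+00 1.0000e-04 1.5664e+00] w 0.0608 t 24.25
shift units [-12.141  -2.129   0.121]
```

Request:
send_rows([
  [[-0.4,-0.1,0],[0,0,0],-1],
  [[-0.8,-0.14,0],[0,0,0],-1],
  [[-0.8,-0.14,0],[0,0,0],-1],
  [[-0.8,-0.14,0],[0,0,0],-1],
  [[-0.8,-0.14,0],[0,0,0],-1],
  [[-0.8,-0.14,0],[0,0,0],-1],
  [[-0.8,-0.14,0],[0,0,0],-1],
  [[-0.8,-0.14,0],[0,0,0],-1],
  [[-0.8,-0.14,0],[0,0,0],-1],
  [[-0.8,-0.14,0],[0,0,0],-1],
  [[-0.8,-0.14,0],[0,0,0],-1],
  [[-0.8,-0.14,0],[0,0,0],-1],
])

```text
time_s: 25.45
ee_pos: [0.51, -0.2884, 0.2314]
eef_rot: [-3.141, -0.001, 1.566]
force: [0.8, 0.2, -0.6]
grip_width: 0.0608
grip_force: 19.9
```

Request:
send_rows([
  [[-0.8,-0.14,0],[0,0,0],-1],
  [[-0.8,-0.14,0],[0,0,0],-1],
  [[-0.8,-0.14,0],[0,0,0],-1],
  [[-0.5,-0.07,0],[0,0,0],-1],
  [[-0.1,0,0],[0,0,0],-1],
  [[0,0,0.5],[0,0,0],-1],
  [[0,0,0.6],[0,0,0],-1],
  [[0,0,0.6],[0,0,0],-1],
  [[0,0,0.6],[0,0,0],-1],
  [[0,0,0.6],[0,0,0],-1],
  [[0,0,0],[0,0,0],-1],
])

```text
time_s: 26.55
ee_pos: [0.4952, -0.3753, 0.1427]
eef_rot: [-3.138, -0.003, 1.567]
force: [-0.3, -0.0, -1.4]
grip_width: 0.0609
grip_force: 19.9
```

Run:
```python
from h import *
go([.496,-.375,.070])
```

```text
at [ 0.4952 -0.3753  0.1427] [-3.1383e+00 -2.9000e-03  1.5671e+00] w 0.0609 t 26.55
shift units [0.004 0.034 2.423]
```

Request:
send_rows([
  [[0,0,0.5],[0,0,0],-1],
  [[0,0,0.5],[0,0,0],-1],
  [[0,0,0.5],[0,0,0],-1],
  [[0,0,0.4],[0,0,0],-1],
  [[0,0,0.3],[0,0,0],-1],
  [[0,0,0.15],[0,0,0],-1],
  [[0,0,0],[0,0,0],-1],
  [[0,0,0],[0,0,0],-1],
])

```text
time_s: 27.35
ee_pos: [0.4961, -0.3769, 0.0751]
eef_rot: [3.141, 0.0, 1.566]
force: [-0.1, 0.2, -1.3]
grip_width: 0.0607
grip_force: 19.9
```

Request:
send_rows([
  [[0,0,0.06],[0,0,0],-1],
  [[0,0,0.04],[0,0,0],-1],
  [[0,0,0],[0,0,0],-1],
])

```text
time_s: 27.65
ee_pos: [0.4959, -0.3768, 0.0717]
eef_rot: [3.142, 0.0, 1.566]
force: [-0.3, 0.7, -1.1]
grip_width: 0.0613
grip_force: 19.9
```

Request:
send_rows([
  [[0,0,0.08],[0,0,0],-1],
  [[0,0,0.05],[0,0,0],-1],
  [[0,0,0.04],[0,0,0],-1],
  [[0,0,0],[0,0,0],-1],
])

```text
time_s: 28.05
ee_pos: [0.4958, -0.3767, 0.0663]
eef_rot: [-3.141, -0.0, 1.566]
force: [-0.2, -0.7, -1.8]
grip_width: 0.0611
grip_force: 19.9
```

Request:
send_rows([
  [[0,0,0.04],[0,0,0],-1],
  [[0,0,0.03],[0,0,0],-1],
  [[0,0,0],[0,0,0],-1],
])

```text
time_s: 28.35
ee_pos: [0.496, -0.3769, 0.0651]
eef_rot: [3.141, 0.0, 1.566]
force: [-2.6, 1.8, 4.9]
grip_width: 0.0606
grip_force: 19.9
```

Contact with the tray floor. I'm releasing and retreating.

Request:
send_rows([
  [[0,0,0],[0,0,0],0.5],
  [[0,0,0],[0,0,0],0.8],
  [[0,0,0],[0,0,0],0.8],
  [[0,0,0],[0,0,0],0.8],
  [[0,0,0],[0,0,0],0.8],
  [[0,0,-0.4],[0,0,0],0.8],
  [[0,0,-0.8],[0,0,0],0.8],
  [[0,0,-0.8],[0,0,0],0.8],
  [[0,0,-0.8],[0,0,0],0.8],
  [[0,0,-0.8],[0,0,0],0.8],
  [[0,0,-0.8],[0,0,0],0.8],
  [[0,0,-0.8],[0,0,0],0.8],
])

```text
time_s: 29.55
ee_pos: [0.4958, -0.3767, 0.2225]
eef_rot: [3.141, 0.001, 1.566]
force: [0.0, 0.3, -0.7]
grip_width: 0.0849
grip_force: 0.0
```

Request:
send_rows([
  [[0.8,0,0],[0,0,0],0.8],
  [[0.8,0,0],[0,0,0],0.8],
  [[0.8,0,0],[0,0,0],0.8],
  [[0.8,0,0],[0,0,0],0.8],
  [[0,0,0],[0,0,0],0.8],
  [[0,0,0],[0,0,0],0.8],
])

```text
time_s: 30.15
ee_pos: [0.4965, -0.2809, 0.2214]
eef_rot: [3.141, 0.001, 1.567]
force: [-0.2, -0.5, -0.5]
grip_width: 0.0846
grip_force: 0.0
```

Run:
```python
from h import *
s=camera("scene"); cv2.imwrite('pics/s7.png',cv2.resize(s["pixels"][...,::-1],(800,600)))
t=camera("top"); ring(t,.496,-.376,.109,.0245,.0295); ring(t,.6045,.3667,.111,.0245,.0295); print(get_obs()["ee_pos"])
```

```text
ring 17 [ 0.4976 -0.3772] z 0.1104
ring 185 [0.6046 0.3667] z 0.1107
[ 0.4962713  -0.28154586  0.22076796]
```

View pics/s7.png

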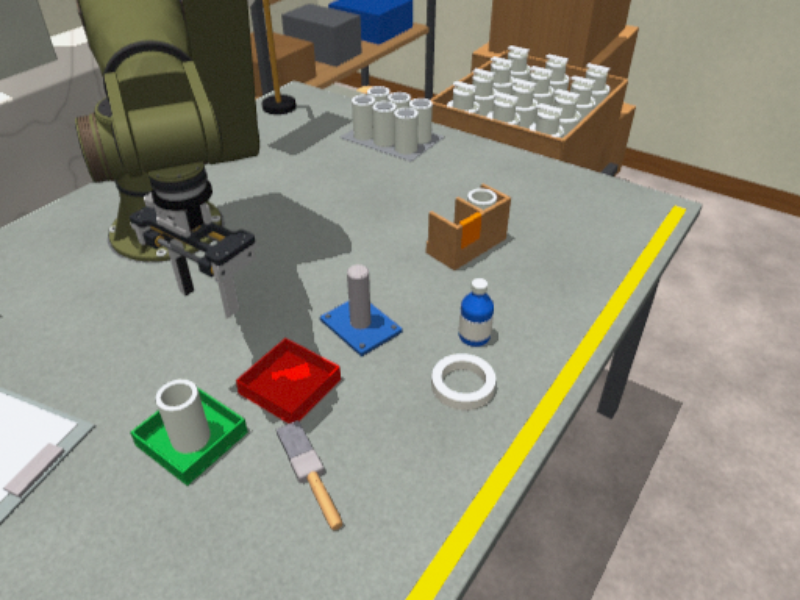

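The sleeve stands in the middle of the green tray, rim at (181,392). Its rim centre matches the release point, so it is upright. The other sleeve and the bystanders have not moved, and the gripper is clear.

```bash
python3 -c "
from station import *
print(hand_in())"
```

```text
the job is handed in; nothing more can be done
None
```

The sleeve from the orange-tab cell went fully home on the gauge pin and now stands upright in the green tray; the other sleeve stayed in its cell and the job is handed in (no verdict was returned).

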